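Count out and draw a filter cassette

ROBOT

A 6-joint arm with a two-finger parallel gripper is mounted at the origin on a cart in front of the work surface, level with it; the furniture and walls round the work are solid. World frame = base frame: x ahead of the robot, y to its left, z up, the work surface at z = 0. Lengths are in m, angles in rad, forces in N, time in s.
With the tool pointing down it reaches from about 0.15 to 0.775 m from the base axis. Payload 6.1 kg.
Tool frame: the origin (TCP) lies midway between the tips of the shut fingers; the grasp point (between the pads) lies 19 mm behind it; z points along the fingers, y is the line along which they close (so a half turn about z gives the same grasp; the last joint's range is limited). The gripper opens to 85 mm and grips with 20 to 120 N. Pads are 22 mm wide; open, the fingers measure 114 mm over their backs; the gripper's body (76 mm by 85 mm) begins 54 mm behind the grasp point. The pads swing forward as they close: fully open they stand 13 mm farther back than shut.
Start: joints at [-1.141, 0.126, -0.04, 1.405, 0, 1.571], TCP at [0.219, -0.477, 0.231] pointing down, gripper open.
Joint ranges: [-2.72, 2.72], [-0.95, 1.95], [-1.27, 1.35], [-1.78, 2.02], [-1.46, 1.47], [-3.14, 3.14]. Speed limits (rad/s): [2.39, 2.39, 3.01, 3.14, 3.14, 3.14].

INTERFACE

Orientations are given as a unit quaternion [w, x, y, z].
In Python, from station import ctrl gives the robot as it stands.
- The arm moves only by the tool arm_command, never from a script. Its arguments are lists of equal length, an entry for each row: "dp": the shift along the tool's x, y, z in units of 400 mm (1.0 is 400 mm), a list of three; "twist": the turn, a rotation vector about the tool's x, y, z in units of 90 degrees (1.0 is 90 degrees), a list of three. In form: {"dp": [[dx, dy, dz], ...], "twist": [[rx, ry, rz], ...]}. A call has 1 to 10 rows; each row is the pose to reach, as a shift and turn from the pose commanded when the call began, along the tool's axes at that moment; what a row does not reach only later rows make up. A row lasts 1/12 s, in which the tool goes at most 41.7 mm and 7.16 degrees, less where a joint would pass 70% of its speed; a pose out of reach is approached as far as the arm can. A call with a number of a shift or a turn outside -1 to 1 is refused whole. A call with a gripper value outside its range is refused whole. "grip" is the closure, from -1 (fully open) to 1 (shut), set as the call begins (left out, the last holds). The fingers move at their own pace and stop on an object; "force" is the grip in N (left out, the last holds). Time passes only in rows, so rows that repeat a pose let the fingers close. It gives the time, the measured TCP pose, the force, the opening and the grip force at its end, in the units of the state.
- ctrl.state(): the state, without advancing time (a new reading comes with each control period).
- ctrl.snapshot(name): name is "side" or "top" or "wrist"; returns a dict with "pixels" (384x512x3 uint8, blue, green, red), "vertical_fov" (degrees; the focal length in pixels is half the picture's height over the tangent of half this angle, whatever the lens; pixels are square), "cx", "cy" (the principal point, pixels), "R" (3x3) and "t" (3): a world point X has camera coordinates R X + t; the wrist camera has in their place "T_tool_cam" (4x4, takes a point from camera to tool coordinates, whose origin is the TCP and whose axes are the flange's). Camera axes: x right, y down, z forward; pixel columns grow to the right and rows downward; lengths in m; the calibration is good to about 2 mm. A picture is of the moment at which its call begins: read the wrist's pose just before it. There is no depth.
- ctrl.finish_job(): hands the job in; it is judged then, once.
The state is a dict: "time_s": time; "q": joint angles; "qvel": joint speeds; "joint_efforts": joint torques, N m; "position": TCP position; "ee_rot": TCP orientation; "contact_force": force on the tool from outside, world axes, zero at the start; "wrist_torque": the same for the moment, N m; "width": finger opening in m; "grip_force": force on a finger pad.
Only numpy, scipy, OpenCV 4.12 (cv2) and the standard library are available. Lean on these libraries where they do the work, as an engineer would, in place of code of your own. Each camera call takes 0.05 s, during which the arm holds its last target. There are 200 camera calls.

TASK

Take the taller of the two filter cassettes out of service. First log it: swing the sprung lever on top of the small counter all the way to its stop and let it spring back. Then pinch the two side catches of the taller cassette together, lift it straight up until its underside is about 5 cm above the rim of its dock, and finish while still holding it there by its squeezed catches, upright and still; leave the shorter cassette seated.

Things in the scene. Friction and masses are not known exactly. Their poses are not given: they have to be found in the camera images.
- counter: fixed tally counter, grey box 60 x 56 x 46 mm on a 74 x 70 mm foot plate, with a flat steel lever on its top. Origin at the centre of its underside on the desk, z up; the lever's pivot is the vertical line through this origin
- lever (a joint): angle of the counter's lever, rad: 0 at rest, 1.2 at its stop, growing anticlockwise seen from above. At rest the lever points 2.2 rad clockwise from the counter's +x axis (that is, towards its -x, -y corner), so its end sweeps along the counter's -y side from -x to +x. A spring drives it back to 0; its push at the post grows from 0.5 to 1.5 N, and the stop is hard
- lever_post (a point): centre of the black upright finger post at the end of the lever, 48 mm from the pivot: 11 mm across, top 87 mm and foot 55 mm above the desk; this point is 70 mm above the desk. The lever's plate below it spans 51 to 56 mm above the desk
- tall: the taller of the two filter cassettes: grey block 34 (x) x 32 (y) x 106 mm high with a 38 x 40 mm cap, two 10 mm port stubs on top, and a black sprung catch along its +y and its -y side; the foot of each catch hooks under the dock's lip. Origin at the centre of its underside, z up; the underside stands 8 mm above the desk while it is in its dock
- tall_pinch (a point): point midway between the two thumb pads of the taller cassette, 82 mm above its underside; pinch along the cassette's y axis here. Each catch has a ribbed thumb pad 24 mm wide (x) and 24 mm high centred at this height; 56 mm over the two pads when free, 46 mm when both are pressed home
- tall_left (a joint): how far the +y catch of the taller cassette is pressed in, m: 0 free, 0.005 home against its hard stop; spring force 2 N free, 4 N home. The hook at its foot slips past the dock's lip once it is pressed in by about 3.5 mm
- tall_right (a joint): the same for the -y catch of the taller cassette
- dock_tall: the fixed dock that holds the taller cassette: foot plate 70 (x) x 84 (y) x 8 mm, upright walls round the cassette, rim 32 mm above the desk, 71 mm over the two side walls. Origin at the centre of its underside on the desk; axes as those of its cassette
- short: the shorter of the two filter cassettes: grey block 34 (x) x 32 (y) x 76 mm high with a 38 x 40 mm cap, two 10 mm port stubs on top, and a black sprung catch along its +y and its -y side; the foot of each catch hooks under the dock's lip. Origin at the centre of its underside, z up; the underside stands 8 mm above the desk while it is in its dock. It is left alone
- dock_short: the fixed dock that holds the shorter cassette: foot plate 70 (x) x 84 (y) x 8 mm, upright walls round the cassette, rim 32 mm above the desk, 71 mm over the two side walls. Origin at the centre of its underside on the desk; axes as those of its cassette
Things that resemble listed ones, but are neither listed nor needed, are in the scene too. Leave any orange, pink or purple look-alike of the tall alone.

How it is judged:
By the outcome, as a careful person would: the job done as asked, in the order asked, and still so for the second after the job is handed in, while the arm keeps its last pose, push and grip.
It also fails if it takes over 61 s, if anything falls off the work surface, if the arm or the gripper's body presses on something with over 40 N, if the wrist force passes 120 N, or if a joint passes its speed limit or range.

## Working session

There is one attempt and no reset: what is moved stays moved. The work goes in short steps, Python scripts to look and compute and a tool call to move; the robot and the scene stay as the last step left them, time stands still between calls to the robot, and variables do not carry over. Pictures are saved under pics/ and viewed, at most 10 in all, crops included, and the job is handed in when it is done.

Besides the shell and the picture viewer there is one more tool, called after "Emit:" as name(argument=value, ...), one argument or row to a line, values as JSON. arm_command: Moves the arm, as the interface text tells. Its arguments: {"type":"object","properties":{"dp":{"type":"array"},"twist":{"type":"array"},"grip":{"type":"number"},"force":{"type":"number"}},"required":["dp","twist"]}

```bash
mkdir -p pics; ls
python3 - <<'E'
from station import ctrl
import cv2,numpy as np,pickle
s=ctrl.state();print(s)
d={}
for n in("top","side","wrist"):
    c=ctrl.snapshot(n);d[n]=c;cv2.imwrite(f"pics/{n}0.png",c["pixels"]);print(n,{k:v for k,v in c.items() if k!="pixels"})
d["state"]=s;pickle.dump(d,open("s0.pkl","wb"))
E
```

```text
pics
{'time_s': 0.0, 'q': array([-1.14102334e+00,  1.26383036e-01, -4.06192643e-02,  1.40536729e+00,
       -5.94138559e-06,  1.57084061e+00]), 'qvel': array([ 2.07681855e-03, -1.39597127e-03, -4.75706461e-04,  6.37290536e-04,
       -3.06692657e-04,  8.17336391e-05]), 'joint_efforts': array([ 1.35463495e-03, -4.35911286e+01,  3.52923739e+01,  1.73464883e-02,
        5.45753744e-05,  1.83777985e-05]), 'position': array([ 0.21858126, -0.4768953 ,  0.2305217 ]), 'ee_rot': array([-7.67900692e-04,  9.77005023e-01,  2.13214836e-01, -1.70657613e-04]), 'contact_force': array([-0.23103887, -0.85021591, -0.33683415]), 'wrist_torque': array([ 0.00186121,  0.00254983, -0.00734439]), 'grip_force': 0.0, 'width': 0.08563457333431738}
top {'vertical_fov': 47.60002920372936, 'cx': 254.08768045981952, 'cy': 192.29072414882688, 'R': array([[ 0.01947112, -0.99975913,  0.01012698],
       [-0.99745127, -0.02011959, -0.06845552],
       [ 0.06864278, -0.00876827, -0.99760277]]), 't': array([-0.15359271,  0.540395  ,  1.14065117])}
side {'vertical_fov': 51.80504331725063, 'cx': 256.1920187993766, 'cy': 190.8138391698381, 'R': array([[ 0.9201929 , -0.390826  ,  0.02236225],
       [-0.14320871, -0.38924685, -0.90993305],
       [ 0.36432993,  0.83411146, -0.41415188]]), 't': array([-0.55708785,  0.08451359,  1.11897736])}
wrist {'vertical_fov': 61.66615861129772, 'cx': 252.93118019474787, 'cy': 195.30201921407178, 'T_tool_cam': array([[-2.03473955e-03, -9.44491307e-01, -3.28530106e-01,
         8.43877116e-02],
       [ 9.99997912e-01, -1.86021537e-03, -8.45517822e-04,
        -5.25356031e-04],
       [ 1.87447481e-04, -3.28531140e-01,  9.44493120e-01,
        -1.42363251e-01],
       [ 0.00000000e+00,  0.00000000e+00,  0.00000000e+00,
         1.00000000e+00]])}
```

View pics/top0.png

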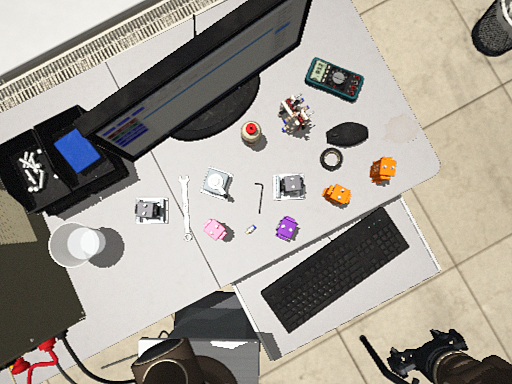

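View pics/side0.png

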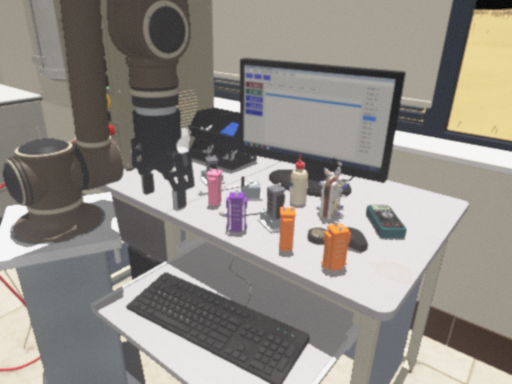

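Top view: docks near (152,210) and (289,186), and the counter near (216,182). In the side view one dock is at about (274,205); the other is hidden behind the gripper. I'll enlarge these areas.

Run:
```python
import cv2,pickle,numpy as np
d=pickle.load(open("s0.pkl","rb"))
a=cv2.resize(d["top"]["pixels"][160:235,125:325],None,fx=4,fy=4,interpolation=cv2.INTER_CUBIC)
b=cv2.resize(d["side"]["pixels"][155:235,190:350],(600,300),interpolation=cv2.INTER_CUBIC)
o=np.zeros((600,800,3),np.uint8);o[:300]=a;o[300:,:600]=b
cv2.imwrite("pics/c0.png",o)
```

```text
(no output)
```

View pics/c0.png

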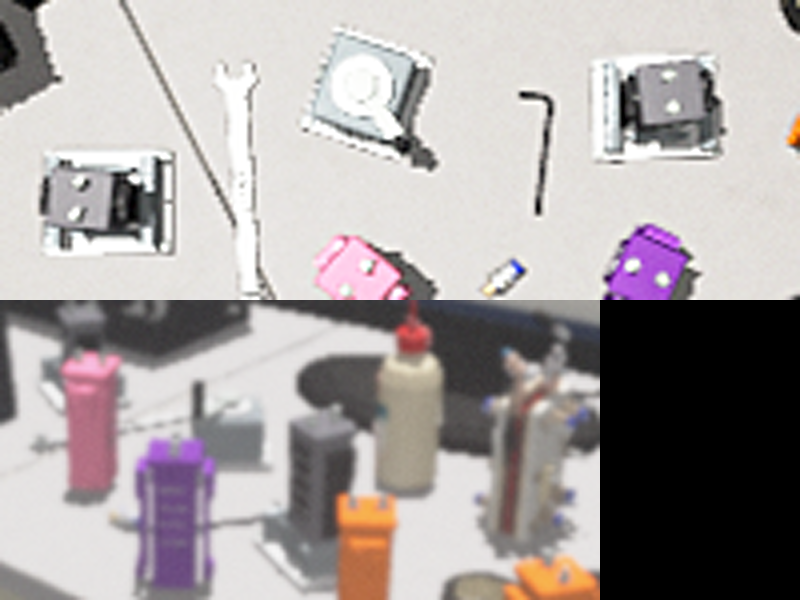

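```bash
cat > h.py <<'E'
import numpy as np,cv2,pickle
from scipy.spatial.transform import Rotation as Rn
def K(c):
    f=192/np.tan(np.radians(c["vertical_fov"])/2);return np.array([[f,0,c["cx"]],[0,f,c["cy"]],[0,0,1]])
def rot(s): return Rn.from_quat(np.roll(s["ee_rot"],-1)).as_matrix()
def ext(c,s=None):
    if "R" in c: return np.array(c["R"]),np.array(c["t"])
    T=np.eye(4);T[:3,:3]=rot(s);T[:3,3]=s["position"]
    M=np.linalg.inv(T@c["T_tool_cam"]);return M[:3,:3],M[:3,3]
def proj(c,X,s=None):
    R,t=ext(c,s);p=(K(c)@(R@np.atleast_2d(X).T+t[:,None]));return (p[:2]/p[2]).T
def ray(c,uv,z,s=None):
    R,t=ext(c,s);d=R.T@np.linalg.inv(K(c))@np.array([*uv,1.]);o=-R.T@t;return o+d*(z-o[2])/d[2]
E
python3 - <<'E'
from h import *
d=pickle.load(open("s0.pkl","rb"));c=d["top"]
print("cam",-c["R"].T@c["t"])
f=lambda u,v,z:ray(c,(125+(u+.5)/4-.5,160+(v+.5)/4-.5),z).round(4)
for n,P in dict(L=[(40,152),(178,152),(175,255),(42,250)],R=[(592,58),(720,55),(722,160),(592,160)]).items():
    p=[f(*q,.006) for q in P];print(n,p,np.mean(p,0))
for h in(.084+.003,.117): print(h,"Lcap",f(82,198,h),"Rcap",f(678,92,h))
print("piv",f(360,82,.056),"post",f(428,160,.087))
q=np.array([f(*p,.002)[:2] for p in[(338,28),(436,60),(400,165),(302,128)]]);print(q,q.mean(0))
E
```

```text
cam [ 0.46371083 -0.13268166  1.17646522]
L [array([0.5234, 0.1775, 0.006 ]), array([0.5253, 0.0851, 0.006 ]), array([0.4562, 0.0848, 0.006 ]), array([0.4578, 0.1737, 0.006 ])] [0.490675 0.130275 0.006   ]
R [array([ 0.5945, -0.1921,  0.006 ]), array([ 0.5983, -0.2787,  0.006 ]), array([ 0.5272, -0.2809,  0.006 ]), array([ 0.5255, -0.1933,  0.006 ])] [ 0.561375 -0.23625   0.006   ]
0.08700000000000001 Lcap [0.4911 0.1288 0.087 ] Rcap [ 0.5651 -0.2425  0.087 ]
0.117 Lcap [0.4903 0.1216 0.117 ] Rcap [ 0.5623 -0.2394  0.117 ]
piv [ 0.5702 -0.04    0.056 ] post [ 0.5191 -0.0864  0.087 ]
[[ 0.6118 -0.0197]
 [ 0.5914 -0.0866]
 [ 0.5197 -0.064 ]
 [ 0.5434  0.0028]] [ 0.566575 -0.041875]
```

View pics/wrist0.png

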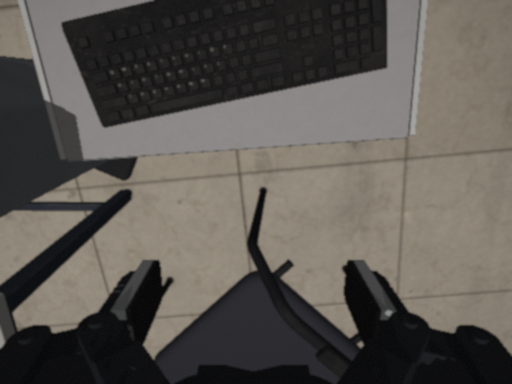

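The right-hand cassette fits the tall height. Its dock is near (0.562,-0.237), the counter is near (0.568,-0.041) with yaw about -0.32. The wrist view shows only the keyboard and floor, so I'll move above both targets for a close look.

Emit:
arm_command(
  dp=[
    [0.99,-0.47,-0.05],
    [0.99,-0.47,-0.05],
    [0.99,-0.47,-0.05],
    [0.99,-0.47,-0.05],
    [0.99,-0.47,-0.05],
    [0.99,-0.47,-0.05],
    [0.99,-0.47,-0.05],
    [0.99,-0.47,-0.05],
    [0.99,-0.47,-0.05],
    [0.99,-0.47,-0.05],
  ],
  twist=[
    [0,0,0.274],
    [0,0,0.274],
    [0,0,0.274],
    [0,0,0.274],
    [0,0,0.274],
    [0,0,0.274],
    [0,0,0.274],
    [0,0,0.274],
    [0,0,0.274],
    [0,0,0.274],
  ],
  grip=1,
  force=20,
)

```text
time_s: 0.98
position: [0.4794, -0.1655, 0.2498]
ee_rot: [0.0, 1.0, -0.0, -0.0]
contact_force: [0.6, -1.0, 0.6]
width: 0.0005
grip_force: 0.0
```

Emit:
arm_command(
  dp=[
    [0,0,0],
    [0,0,0],
    [0,0,0],
  ],
  twist=[
    [0,0,0],
    [0,0,0],
    [0,0,0],
  ],
)

```text
time_s: 1.23
position: [0.4783, -0.1673, 0.2494]
ee_rot: [0.0, 1.0, 0.0, -0.001]
contact_force: [-0.4, -0.8, 0.6]
width: -0.0002
grip_force: 0.0
```

Run:
```python
from station import ctrl
import cv2,pickle
s=ctrl.state();c=ctrl.snapshot("wrist");print(s["position"],s["contact_force"])
pickle.dump((c,s),open("w1.pkl","wb"))
cv2.imwrite("pics/w1.png",cv2.resize(c["pixels"],(768,576),interpolation=cv2.INTER_CUBIC))
```

```text
[ 0.47832337 -0.16729623  0.24935461] [-0.35322891 -0.82019892  0.56271591]
```

View pics/w1.png

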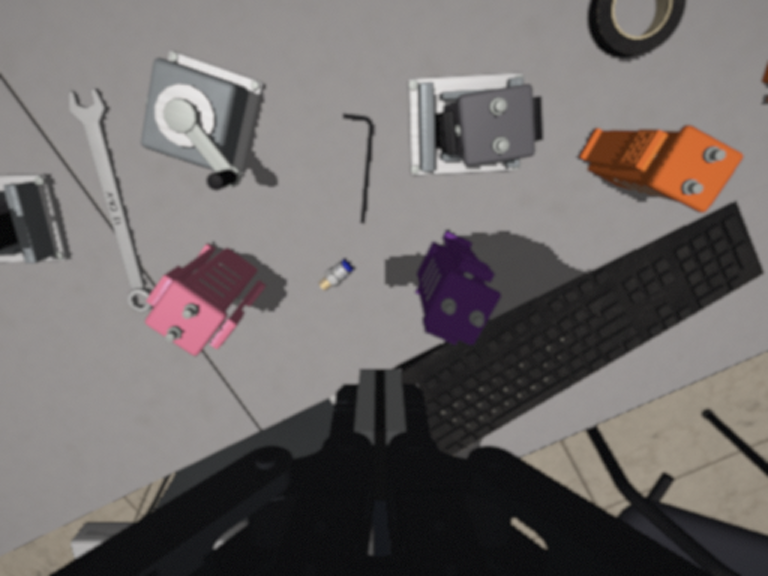

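Wrist view: the counter's hub is at (182,113) and its post top at (214,182). The tall cap corners are (462,88), (530,84), (537,158), (462,167), and the stubs are at (499,105) and (501,146).

Run:
```python
from h import *
c,s=pickle.load(open("w1.pkl","rb"));d=pickle.load(open("s0.pkl","rb"))
f=lambda u,v,z:ray(c,((u+.5)/1.5-.5,(v+.5)/1.5-.5),z,s)[:2].round(4)
def rep(n,P,z):
    q=np.array([f(*p,z) for p in P]);e=np.diff(np.vstack([q,q[:1]]),axis=0)
    print(n,z,q.mean(0).round(4),"len",np.linalg.norm(e,axis=1).round(4),"ang",np.degrees(np.arctan2(e[:,1],e[:,0])).round(1))
cap=[(462,88),(530,84),(537,158),(462,167)]
for z in(.084,.114):rep("cap",cap,z)
for z in(.09,.12):rep("stub",[(499,105),(501,146)],z)
rep("plate",[(410,80),(521,74),(523,168),(412,174)],.008)
p=f(182,113,.056);q=f(214,182,.087);print("piv",p,"post",q,np.linalg.norm(q-p),np.degrees(np.arctan2(*(q-p)[::-1])))
rep("box",[(155,59),(240,91),(218,172),(142,142)],.046)
for z in(.084,.114):print("side proj",proj(d["side"],[.562,-.237,z]))
```

```text
cap 0.084 [ 0.5623 -0.238 ] len [0.0399 0.0428 0.0461 0.0452] ang [ -87.  -168.5   96.6    3.2]
cap 0.114 [ 0.5623 -0.2311] len [0.036  0.0386 0.0417 0.0408] ang [ -87.  -168.5   96.6    3.1]
stub 0.09 [ 0.562 -0.238] len [0.023 0.023] ang [-172.5    7.5]
stub 0.12 [ 0.5621 -0.231 ] len [0.0208 0.0208] ang [-172.5    7.5]
plate 0.008 [ 0.5621 -0.2321] len [0.0807 0.0668 0.0858 0.067 ] ang [ -87.3 -173.2   92.9    2.4]
piv [ 0.5701 -0.0381] post [ 0.5294 -0.0643] 0.04840382216313093 -147.2292127968125
box 0.046 [ 0.5676 -0.0385] len [0.0567 0.056  0.0536 0.0541] ang [-109.9  158.7   68.   -18.1]
side proj [[275.96090114 198.00458721]]
side proj [[276.43442808 188.08340043]]
```

Run:
```python
from h import *
c,s=pickle.load(open("w1.pkl","rb"))
f=lambda u,v,z:ray(c,((u+.5)/1.5-.5,(v+.5)/1.5-.5),z,s)[:2].round(4)
for p in[(209,245),(240,248),(262,285),(183,268)]:print(p,[f(*p,z) for z in(0,.05,.1)])
print([f(*p,.11) for p in[(182,270),(227,305),(195,355),(147,312)]])
```

```text
(209, 245) [array([ 0.4686, -0.025 ]), array([ 0.4806, -0.0431]), array([ 0.4926, -0.0612])]
(240, 248) [array([ 0.466 , -0.0505]), array([ 0.4783, -0.0654]), array([ 0.4907, -0.0802])]
(262, 285) [array([ 0.4335, -0.0662]), array([ 0.45 , -0.079]), array([ 0.4665, -0.0919])]
(183, 268) [array([ 0.4488, -0.0007]), array([ 0.4633, -0.0219]), array([ 0.4778, -0.0431])]
[array([ 0.4795, -0.0466]), array([ 0.4567, -0.0716]), array([ 0.4222, -0.0472]), array([ 0.4521, -0.0209])]
```

Emit:
arm_command(
  dp=[
    [0.087,-0.305,0.2],
    [0.087,-0.305,0.2],
    [0.087,-0.305,0.2],
    [0.087,-0.305,0.2],
    [0.087,-0.305,0.2],
    [0.087,-0.305,0.2],
    [0.087,-0.305,0.2],
    [0.087,-0.305,0.2],
    [0.087,-0.305,0.2],
    [0.087,-0.305,0.2],
  ],
  twist=[
    [0,0,0.556],
    [0,0,0.556],
    [0,0,0.556],
    [0,0,0.556],
    [0,0,0.556],
    [0,0,0.556],
    [0,0,0.556],
    [0,0,0.556],
    [0,0,0.556],
    [0,0,0.556],
  ],
)

```text
time_s: 2.12
position: [0.4179, -0.2187, 0.1708]
ee_rot: [-0.072, 0.957, -0.282, 0.01]
contact_force: [-0.2, 0.1, -0.2]
width: 0.0003
grip_force: 0.0
```

```bash
cat >> h.py <<'E'
def yaw(s): r=rot(s);return np.arctan2(r[1,0],r[0,0])
def cmd(s,X,psi):
    r=rot(s);return (r.T@(np.array(X)-s["position"])/.4).round(4), round(-(psi-yaw(s))/(np.pi/2),4)
E
python3 - <<'E'
from station import ctrl
from h import *
s=ctrl.state();print(s["position"],np.degrees(yaw(s)),s["contact_force"])
print(cmd(s,[.5132,-.0452,.068],np.radians(-50)))
c=ctrl.snapshot("wrist");pickle.dump((c,s),open("w2.pkl","wb"))
cv2.imwrite("pics/w2.png",c["pixels"])
E
```

```text
[ 0.41791355 -0.21867032  0.17083931] -32.7141059468271 [-0.23376682  0.07367077 -0.23903319]
(array([-0.0282, -0.4514,  0.3261]), np.float64(0.1921))
```

View pics/w2.png

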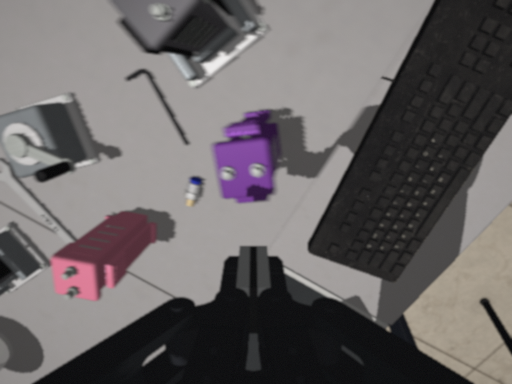

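The arm missed its target and is tilted; the scene looks untouched. I'll check the joints.

Run:
```python
from station import ctrl
from h import *
s=ctrl.state();print(s["q"].round(3),s["qvel"].round(3));print(pickle.load(open("w1.pkl","rb"))[1]["q"].round(3))
print(rot(s).round(3))
```

```text
[-0.576  0.047 -0.265  1.282  0.142  3.14 ] [ 0.046  0.01   0.02  -0.003  0.028 -0.001]
[-0.336  0.093 -0.037  1.442 -0.     2.805]
[[ 0.839 -0.54   0.058]
 [-0.543 -0.829  0.131]
 [-0.023 -0.142 -0.99 ]]
```

Emit:
arm_command(
  dp=[
    [0,0,0],
    [0,0,0],
  ],
  twist=[
    [0,0,0],
    [0,0,0],
  ],
)

```text
time_s: 2.33
position: [0.4192, -0.2175, 0.1712]
ee_rot: [-0.072, 0.957, -0.28, 0.01]
contact_force: [-0.1, -0.3, -0.5]
width: -0.0001
grip_force: 0.0
```

q6 hit its range limit. The half-turned pose (yaw 130°, pushing with the other face) avoids that.

```bash
cat >> h.py <<'E'
def cmd2(s,X,deg,s0=None):
    r=rot(s);G=(Rn.from_euler("z",deg,degrees=True)*Rn.from_euler("x",180,degrees=True)).as_matrix()
    return (r.T@(np.array(X)-s["position"])/.4).round(3).tolist(),(Rn.from_matrix(r.T@G).as_rotvec()/(np.pi/2)).round(3).tolist()
E
python3 - <<'E'
from station import ctrl
from h import *
s=ctrl.state();print(cmd2(s,[.45,-.13,.2],50))
E
```

```text
([-0.054, -0.234, -0.038], [-0.086, -0.055, -0.916])
```

Emit:
arm_command(
  dp=[
    [-0.05,-0.23,-0.04],
    [-0.05,-0.23,-0.04],
    [-0.05,-0.23,-0.04],
    [-0.05,-0.23,-0.04],
    [-0.05,-0.23,-0.04],
    [-0.05,-0.23,-0.04],
    [-0.05,-0.23,-0.04],
    [-0.05,-0.23,-0.04],
    [-0.05,-0.23,-0.04],
    [-0.05,-0.23,-0.04],
  ],
  twist=[
    [-0.086,-0.055,-0.916],
    [-0.086,-0.055,-0.916],
    [-0.086,-0.055,-0.916],
    [-0.086,-0.055,-0.916],
    [-0.086,-0.055,-0.916],
    [-0.086,-0.055,-0.916],
    [-0.086,-0.055,-0.916],
    [-0.086,-0.055,-0.916],
    [-0.086,-0.055,-0.916],
    [-0.086,-0.055,-0.916],
  ],
)

```text
time_s: 3.17
position: [0.4514, -0.1308, 0.2005]
ee_rot: [-0.01, 0.942, 0.336, 0.001]
contact_force: [0.6, -0.9, -0.2]
width: 0.0008
grip_force: 0.0
```

Run:
```python
from station import ctrl
from h import *
s=ctrl.state();print(s["q"].round(3),s["position"],np.degrees(yaw(s)),rot(s)[:,2]);print(cmd2(s,[.5132,-.0452,.2],125))
```

```text
[-0.294  0.033 -0.209  1.34   0.018  2.163] [ 0.45138674 -0.13081542  0.20045465] 39.2565213615187 [-0.00485621  0.0204961  -0.99977814]
([0.255, -0.068, 0.005], [-0.005, -0.014, -0.953])
```

Emit:
arm_command(
  dp=[
    [0.255,-0.068,0.005],
    [0.255,-0.068,0.005],
    [0.255,-0.068,0.005],
    [0.255,-0.068,0.005],
    [0.255,-0.068,0.005],
    [0.255,-0.068,0.005],
    [0.255,-0.068,0.005],
    [0.255,-0.068,0.005],
    [0.255,-0.068,0.005],
    [0.255,-0.068,0.005],
  ],
  twist=[
    [-0.005,-0.014,-0.953],
    [-0.005,-0.014,-0.953],
    [-0.005,-0.014,-0.953],
    [-0.005,-0.014,-0.953],
    [-0.005,-0.014,-0.953],
    [-0.005,-0.014,-0.953],
    [-0.005,-0.014,-0.953],
    [-0.005,-0.014,-0.953],
    [-0.005,-0.014,-0.953],
    [-0.005,-0.014,-0.953],
  ],
)

```text
time_s: 4.0
position: [0.5136, -0.0455, 0.1999]
ee_rot: [-0.002, 0.567, 0.824, 0.0]
contact_force: [-0.2, -0.1, 0.4]
width: 0.0002
grip_force: 0.0
```

Run:
```python
from station import ctrl
from h import *
s=ctrl.state();print(s["q"].round(3),s["position"],np.degrees(yaw(s)),rot(s)[:,2]);print(cmd2(s,[.5132,-.0452,.11],130))
```

```text
[-0.09   0.113 -0.123  1.339  0.003  1.117] [ 0.51362196 -0.04551435  0.19989596] 110.87705943562271 [-0.00344907  0.00294151 -0.99998973]
([0.0, -0.0, 0.225], [-0.001, -0.003, -0.212])
```

Emit:
arm_command(
  dp=[
    [0,0,0],
    [0,0,0.05],
    [0,0,0.1],
    [0,0,0.18],
    [0,0,0.26],
    [0,0,0.33],
    [0,0,0.33],
    [0,0,0.33],
  ],
  twist=[
    [-0.001,-0.003,-0.212],
    [-0.001,-0.003,-0.212],
    [-0.001,-0.003,-0.212],
    [-0.001,-0.003,-0.212],
    [-0.001,-0.003,-0.212],
    [-0.001,-0.003,-0.212],
    [-0.001,-0.003,-0.212],
    [-0.001,-0.003,-0.212],
  ],
)

```text
time_s: 4.67
position: [0.5119, -0.0453, 0.0672]
ee_rot: [-0.001, 0.426, 0.905, -0.001]
contact_force: [0.4, -0.3, 1.3]
width: 0.0001
grip_force: 0.0
```

Run:
```python
from station import ctrl
from h import *
s=ctrl.state();print(s["position"],np.degrees(yaw(s)),rot(s)[:,2],s["contact_force"])
piv=np.array([.569,-.038])
for th in np.r_[0:1.21:.15]:
    ph=np.radians(-147.2)+th;d=130+50*th/1.2;n=-np.array([np.cos(np.radians(d)),np.sin(np.radians(d))])
    p=piv+.048*np.array([np.cos(ph),np.sin(ph)])-.0165*n
    print(round(th,2),p.round(4),*cmd2(s,[*p,.068],d))
a=ctrl.snapshot("side")["pixels"];b=ctrl.snapshot("wrist")["pixels"]
cv2.imwrite("pics/m1.png",np.hstack([cv2.resize(a[140:230,180:300],(400,300)),cv2.resize(b,(400,300))]))
```

```text
[ 0.51189127 -0.04525047  0.06716709] 129.5814229677366 [-2.98583900e-03 -8.25096584e-05 -9.99995539e-01] [ 0.37333833 -0.26469202  1.28875517]
0.0 [ 0.518  -0.0514] [-0.022, 0.002, -0.002] [-0.001, -0.001, -0.005]
0.15 [ 0.5211 -0.0583] [-0.04, -0.003, -0.002] [-0.001, -0.001, -0.074]
0.3 [ 0.525  -0.0647] [-0.058, -0.006, -0.002] [-0.001, -0.001, -0.144]
0.45 [ 0.5299 -0.0704] [-0.077, -0.005, -0.002] [-0.001, -0.001, -0.213]
0.6 [ 0.5354 -0.0753] [-0.095, -0.002, -0.002] [-0.001, -0.001, -0.282]
0.75 [ 0.5416 -0.0792] [-0.113, 0.003, -0.002] [-0.001, -0.002, -0.352]
0.9 [ 0.5482 -0.0822] [-0.129, 0.011, -0.002] [-0.001, -0.002, -0.421]
1.05 [ 0.5551 -0.0841] [-0.144, 0.021, -0.002] [-0.001, -0.002, -0.491]
1.2 [ 0.5621 -0.085 ] [-0.157, 0.033, -0.002] [-0.001, -0.002, -0.56]
```

View pics/m1.png

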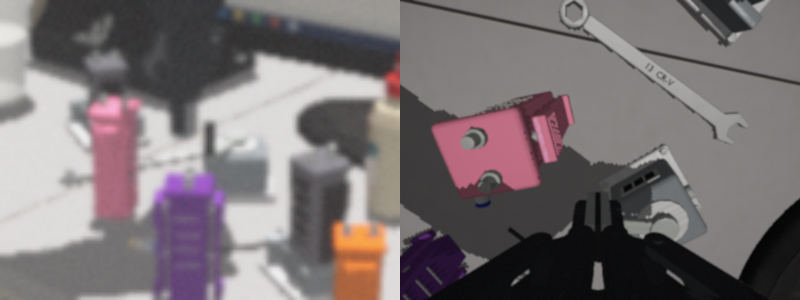

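The closed fingers sit beside the post on the counter's −x side, clear of pink. Now I'll push along the arc to about 1.05 rad.

Emit:
arm_command(
  dp=[
    [-0.022,0.002,-0.002],
    [-0.031,0,-0.002],
    [-0.04,-0.003,-0.002],
    [-0.058,-0.006,-0.002],
    [-0.077,-0.005,-0.002],
    [-0.095,-0.002,-0.002],
    [-0.113,0.003,-0.002],
    [-0.129,0.011,-0.002],
    [-0.144,0.021,-0.002],
    [-0.144,0.021,-0.002],
  ],
  twist=[
    [0,0,-0.005],
    [0,0,-0.04],
    [0,0,-0.074],
    [0,0,-0.144],
    [0,0,-0.213],
    [0,0,-0.282],
    [0,0,-0.352],
    [0,0,-0.421],
    [0,0,-0.491],
    [0,0,-0.491],
  ],
)

```text
time_s: 5.6
position: [0.5583, -0.0856, 0.0706]
ee_rot: [0.002, 0.053, 0.999, -0.0]
contact_force: [-1.3, -0.4, 2.3]
width: -0.0
grip_force: 0.7
```

Run:
```python
from station import ctrl
from h import *
s=ctrl.state();print(s["position"],np.degrees(yaw(s)),rot(s)[:,2],s["contact_force"])
print(cmd2(s,[.5621,-.085,.068],180),cmd2(s,[.5651,-.085,.068],180))
b=ctrl.snapshot("wrist")["pixels"];cv2.imwrite("pics/m2.png",b)
```

```text
[ 0.55832188 -0.08563718  0.07057705] 173.8766565282718 [ 3.39851828e-03 -9.46472589e-04 -9.99993777e-01] [-1.25013027 -0.41646734  2.27856777]
([-0.009, 0.003, 0.006], [-0.0, 0.002, -0.068]) ([-0.017, 0.003, 0.006], [-0.0, 0.002, -0.068])
```

View pics/m2.png

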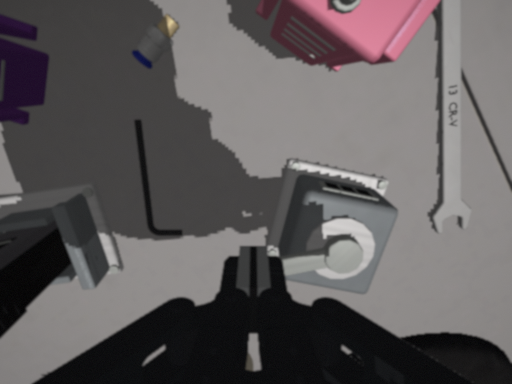

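The lever now points about −y, near its end, against the fingers. I'll push on gently to the stop.

Emit:
arm_command(
  dp=[
    [-0.004,0.001,0.003],
    [-0.008,0.002,0.005],
    [-0.011,0.003,0.006],
    [-0.014,0.003,0.006],
    [-0.014,0.003,0.006],
  ],
  twist=[
    [0,0,-0.03],
    [0,0,-0.06],
    [0,0,-0.068],
    [0,0,-0.068],
    [0,0,-0.068],
  ],
)

```text
time_s: 6.07
position: [0.5621, -0.0843, 0.067]
ee_rot: [0.001, 0.002, 1.0, -0.0]
contact_force: [-0.8, 0.1, 1.1]
width: -0.0
grip_force: 0.7
```

Emit:
arm_command(
  dp=[
    [-0.003,0,0],
    [-0.006,0,0],
    [-0.006,0,0],
  ],
  twist=[
    [0,0,0],
    [0,0,0],
    [0,0,0],
  ],
)

```text
time_s: 6.32
position: [0.5644, -0.0842, 0.0665]
ee_rot: [0.0, 0.002, 1.0, -0.0]
contact_force: [-0.6, 1.1, 1.7]
width: -0.0003
grip_force: 0.8
```

Emit:
arm_command(
  dp=[
    [-0.004,0,0],
    [-0.008,0,0],
    [-0.008,0,0],
    [-0.008,0,0],
  ],
  twist=[
    [0,0,0],
    [0,0,0],
    [0,0,0],
    [0,0,0],
  ],
)

```text
time_s: 6.65
position: [0.5651, -0.0841, 0.0661]
ee_rot: [-0.002, 0.002, 1.0, -0.0]
contact_force: [-9.2, 0.3, 5.8]
width: 0.0002
grip_force: 4.7
```

Emit:
arm_command(
  dp=[
    [-0.004,0,0],
    [-0.007,0,0],
    [-0.007,0,0],
    [-0.007,0,0],
  ],
  twist=[
    [0,0,0],
    [0,0,0],
    [0,0,0],
    [0,0,0],
  ],
)

```text
time_s: 6.98
position: [0.5654, -0.0842, 0.066]
ee_rot: [-0.004, 0.002, 1.0, -0.0]
contact_force: [-18.2, -0.0, 11.6]
width: 0.0003
grip_force: 8.9
```

The stop is reached: force rose to about 20 N with no further motion. I'll back off a little, then lift clear so the lever springs back.

Emit:
arm_command(
  dp=[
    [0.03,0,0],
    [0.03,0,-0.05],
    [0.03,0,-0.15],
    [0.03,0,-0.25],
    [0.03,0,-0.35],
    [0.03,0,-0.4],
    [0.03,0,-0.4],
    [0.03,0,-0.4],
    [0.03,0,-0.4],
  ],
  twist=[
    [0,0,0],
    [0,0,0],
    [0,0,0],
    [0,0,0],
    [0,0,0],
    [0,0,0],
    [0,0,0],
    [0,0,0],
    [0,0,0],
  ],
  grip=-1,
)

```text
time_s: 7.73
position: [0.558, -0.0841, 0.2253]
ee_rot: [-0.0, 0.001, 1.0, -0.0]
contact_force: [-1.0, 0.6, -1.1]
width: 0.0854
grip_force: 0.0
```

Run:
```python
from station import ctrl
from h import *
s=ctrl.state();print(s["position"],s["q"].round(2),s["contact_force"],s["width"])
for z in (.25,):print(cmd2(s,[.562,-.2315,z],183))
b=ctrl.snapshot("wrist");pickle.dump((b,s),open("w3.pkl","wb"));cv2.imwrite("pics/w3.png",cv2.resize(b["pixels"],(768,576),interpolation=cv2.INTER_CUBIC))
```

```text
[ 0.55804982 -0.08411188  0.22532673] [-0.15  0.2   0.04  1.41 -0.   -0.15] [-1.01162217  0.57569661 -1.12538049] 0.08544375140560824
([-0.011, -0.368, -0.062], [-0.0, -0.0, -0.035])
```

View pics/w3.png

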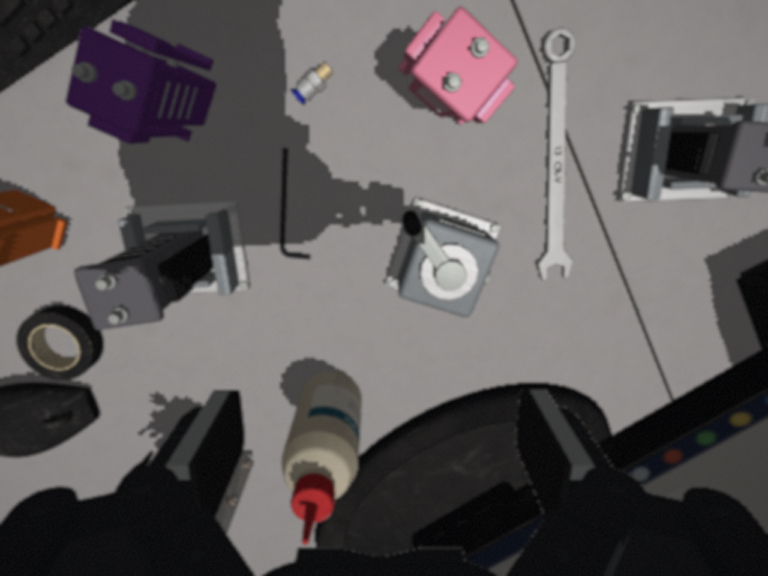

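The lever is back at rest, its post at (413,222) pointing up-left as before. I'll go above the tall cassette and measure again.

Emit:
arm_command(
  dp=[
    [-0.01,-0.368,-0.062],
    [-0.01,-0.368,-0.062],
    [-0.01,-0.368,-0.062],
    [-0.01,-0.368,-0.062],
    [-0.01,-0.368,-0.062],
    [-0.01,-0.368,-0.062],
    [-0.01,-0.368,-0.062],
    [-0.01,-0.368,-0.062],
  ],
  twist=[
    [0,0,-0.035],
    [0,0,-0.035],
    [0,0,-0.035],
    [0,0,-0.035],
    [0,0,-0.035],
    [0,0,-0.035],
    [0,0,-0.035],
    [0,0,-0.035],
  ],
)

```text
time_s: 8.45
position: [0.5615, -0.2301, 0.2503]
ee_rot: [-0.001, -0.027, 1.0, 0.0]
contact_force: [-0.5, -0.5, -0.6]
width: 0.0852
grip_force: 0.0
```

Run:
```python
from station import ctrl
from h import *
s=ctrl.state();print(s["position"],s["q"].round(2),np.degrees(yaw(s)),rot(s)[:,2],s["width"])
b=ctrl.snapshot("wrist");pickle.dump((b,s),open("w4.pkl","wb"))
p=proj(b,[.562,-.2315,.09],s)[0];print(p);x0,y0=int(p[0])-100,int(p[1])-75;print(x0,y0)
cv2.imwrite("pics/w4.png",cv2.resize(b["pixels"][max(y0,0):y0+150,x0:x0+200],None,fx=4,fy=4,interpolation=cv2.INTER_CUBIC))
```

```text
[ 0.56146424 -0.23009703  0.25030275] [-0.39  0.29  0.2   1.49 -0.   -0.44] -176.93202880621422 [-1.37451740e-03  4.22606585e-04 -9.99998966e-01] 0.08521298299634768
[251.17955177 176.80359254]
151 101
```

View pics/w4.png

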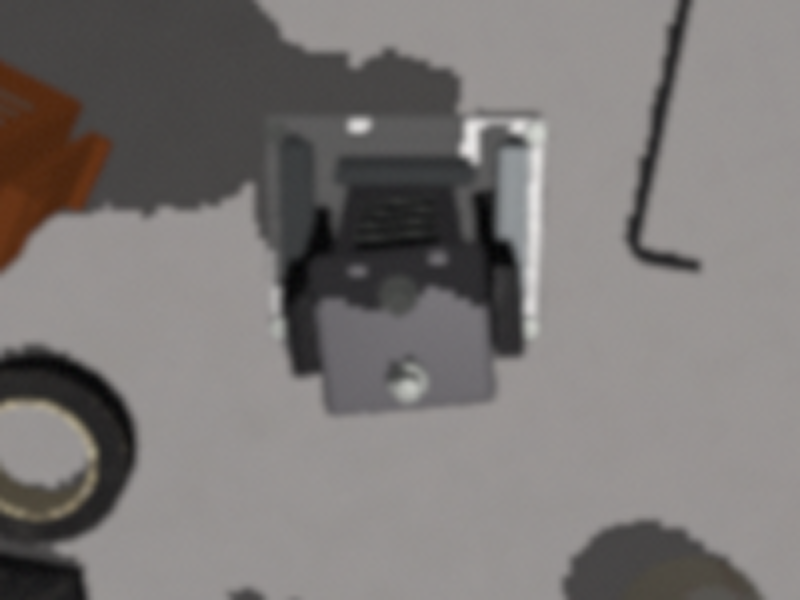

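The cassette's cap corners are at (308,250), (492,243), (496,400), (327,412) in the crop. The pads are on both sides, and their outer edges are near (291,315) and (518,305).

Run:
```python
from h import *
c,s=pickle.load(open("w4.pkl","rb"))
f=lambda u,v,z:ray(c,(151+(u+.5)/4-.5,101+(v+.5)/4-.5),z,s)[:2]
q=np.array([f(*p,.114) for p in[(308,250),(492,243),(496,400),(327,412)]]);e=np.diff(np.vstack([q,q[:1]]),axis=0)
print(q.mean(0),np.linalg.norm(e,axis=1),np.degrees(np.arctan2(e[:,1],e[:,0])))
a,b=f(397,295,.121),f(408,380,.121);print("stubs",(a+b)/2,np.degrees(np.arctan2(*(b-a)[::-1])))
p=[f(291,315,.102),f(518,305,.102)];print("pads",p,np.mean(p,0),np.linalg.norm(p[0]-p[1]))
q=np.array([f(*p,.008) for p in[(268,115),(546,112),(536,338),(278,338)]]);print("plate",q.mean(0),q)
# triangulate stubs w1/w3/w4
V=[];L=[("w1.pkl",[(499,105),(501,146)]),("w3.pkl",[(119,315),(105,282)])]
for k in(0,1):
    A=[];B=[]
    for n,P in L+[("w4.pkl",None)]:
        c,s=pickle.load(open(n,"rb"));R,t=ext(c,s)
        uv=((np.array(P[k])+.5)/1.5-.5) if P else np.array([151,101])+(np.array([(408,380),(397,295)][k])+.5)/4-.5
        x=np.linalg.inv(K(c))@[*uv,1];
        for i in(0,1):A.append(R[i]-x[i]*R[2]);B.append(x[i]*t[2]-t[i])
    X,r,*_=np.linalg.lstsq(np.array(A),np.array(B),rcond=None);V.append(X);print(X,r)
V=np.array(V);print(V.mean(0),np.degrees(np.arctan2(*(V[0]-V[1])[1::-1])))
```

```text
[ 0.5606115  -0.23065854] [0.04077506 0.03700808 0.03914772 0.0384882 ] [  95.16835251    5.58562129  -82.73382293 -171.96762916]
stubs [ 0.56084467 -0.23134274] 9.903029386205105
pads [array([ 0.56245103, -0.25760594]), array([ 0.55727999, -0.20449346])] [ 0.55986551 -0.2310497 ] 0.05336360917230335
plate [ 0.56126682 -0.23045136] [[ 0.52914972 -0.27321021]
 [ 0.5240546  -0.19124293]
 [ 0.59386073 -0.18834537]
 [ 0.59800221 -0.26900691]]
[ 0.5722389  -0.22997535  0.11667404] [4.57893489e-07]
[ 0.55179292 -0.23284186  0.11863994] [1.23780201e-07]
[ 0.56201591 -0.2314086   0.11765699] 7.9808070506097755
```

Emit:
arm_command(
  dp=[
    [0.001,-0.002,0.06],
    [0.001,-0.002,0.13],
    [0.001,-0.002,0.2],
    [0.001,-0.002,0.27],
    [0.001,-0.002,0.33],
    [0.001,-0.002,0.39],
    [0.001,-0.002,0.43],
    [0.001,-0.002,0.458],
    [0.001,-0.002,0.458],
    [0.001,-0.002,0.458],
  ],
  twist=[
    [0,0,-0.021],
    [0,0,-0.021],
    [0,0,-0.021],
    [0,0,-0.021],
    [0,0,-0.021],
    [0,0,-0.021],
    [0,0,-0.021],
    [0,0,-0.021],
    [0,0,-0.021],
    [0,0,-0.021],
  ],
)

```text
time_s: 9.33
position: [0.5614, -0.2315, 0.0682]
ee_rot: [-0.0, -0.043, 0.999, -0.0]
contact_force: [0.1, -0.6, 0.1]
width: 0.085
grip_force: 0.0
```

Emit:
arm_command(
  dp=[
    [0,0,0],
    [0,0,0],
    [0,0,0],
    [0,0,0],
    [0,0,0],
    [0,0,0],
    [0,0,0],
    [0,0,0],
  ],
  twist=[
    [0,0,0],
    [0,0,0],
    [0,0,0],
    [0,0,0],
    [0,0,0],
    [0,0,0],
    [0,0,0],
    [0,0,0],
  ],
  grip=1,
  force=25,
)

```text
time_s: 10.0
position: [0.5625, -0.2323, 0.07]
ee_rot: [0.002, -0.043, 0.999, -0.001]
contact_force: [-0.1, 2.3, 5.6]
width: 0.0429
grip_force: 26.1
```

The fingers hold at 26 N grip force. I've used all my picture views, so I'll lift slowly and go by the force readings.

Emit:
arm_command(
  dp=[
    [0,0,-0.005],
    [0,0,-0.01],
    [0,0,-0.015],
    [0,0,-0.02],
    [0,0,-0.025],
    [0,0,-0.025],
  ],
  twist=[
    [0,0,0],
    [0,0,0],
    [0,0,0],
    [0,0,0],
    [0,0,0],
    [0,0,0],
  ],
  force=30,
)

```text
time_s: 10.5
position: [0.5615, -0.2323, 0.0784]
ee_rot: [0.0, -0.043, 0.999, -0.0]
contact_force: [-0.2, -0.0, -2.4]
width: 0.0421
grip_force: 31.2
```

Run:
```python
from station import ctrl
from h import *
s=ctrl.state();print(s["position"],s["contact_force"],s["wrist_torque"],s["width"],s["grip_force"],rot(s)[:,2])
```

```text
[ 0.56148074 -0.23230955  0.07836606] [-0.15383534 -0.04232411 -2.35991333] [ 0.03587527 -0.03587483 -0.0044624 ] 0.04205861328255766 31.229310035705566 [ 3.14084979e-04 -6.84563217e-04 -9.99999716e-01]
```

The load is about 2.4 N at the wrist, consistent with the cassette hanging free. I'll keep lifting, tracking its position in the wrist camera before and after.

Run:
```python
from station import ctrl
import pickle
pickle.dump((ctrl.snapshot("wrist"),ctrl.snapshot("side"),ctrl.state()),open("l1.pkl","wb"))
```

Emit:
arm_command(
  dp=[
    [0,0,-0.015],
    [0,0,-0.03],
    [0,0,-0.05],
    [0,0,-0.07],
    [0,0,-0.09],
    [0,0,-0.11],
    [0,0,-0.13],
    [0,0,-0.15],
    [0,0,-0.164],
    [0,0,-0.164],
  ],
  twist=[
    [0,0,0],
    [0,0,0],
    [0,0,0],
    [0,0,0],
    [0,0,0],
    [0,0,0],
    [0,0,0],
    [0,0,0],
    [0,0,0],
    [0,0,0],
  ],
)

```text
time_s: 11.43
position: [0.5621, -0.2325, 0.1454]
ee_rot: [0.001, -0.043, 0.999, -0.001]
contact_force: [-0.0, -0.0, -1.6]
width: 0.0423
grip_force: 31.2
```

Emit:
arm_command(
  dp=[
    [0,0,0],
    [0,0,0],
    [0,0,0],
    [0,0,0],
  ],
  twist=[
    [0,0,0],
    [0,0,0],
    [0,0,0],
    [0,0,0],
  ],
)

```text
time_s: 11.77
position: [0.5611, -0.2321, 0.1431]
ee_rot: [-0.0, -0.043, 0.999, -0.0]
contact_force: [0.4, -1.4, -2.3]
width: 0.0421
grip_force: 31.2
```

Run:
```python
from station import ctrl
from h import *
w,sd,s1=pickle.load(open("l1.pkl","rb"))
s=ctrl.state();b=ctrl.snapshot("wrist");S=ctrl.snapshot("side")
pickle.dump((b,S,s),open("l2.pkl","wb"))
print(s["position"],s["contact_force"],s["width"],s["grip_force"],rot(s)[:,2])
g=lambda c:cv2.cvtColor(c["pixels"],cv2.COLOR_BGR2GRAY)
d=pickle.load(open("s0.pkl","rb"))["side"]
# cap in wrist image: should not move in tool frame
p=proj(w,[.561,-.231,.122],s1)[0].astype(int);print(p)
T=g(w)[p[1]-18:p[1]+18,p[0]-25:p[0]+25];m=cv2.matchTemplate(g(b),T,5);i=cv2.minMaxLoc(m);print("wrist",i[1],np.array(i[3])+[25,18]-p)
# lower cassette body in the side view
p0=proj(d,[.561,-.231,.065])[0].round().astype(int)
T=g(d)[p0[1]-12:p0[1]+12,p0[0]-9:p0[0]+12]
for n,I in(("l1",sd),("l2",S)):
    i=cv2.minMaxLoc(cv2.matchTemplate(g(I)[120:240,220:330],T,5));print(n,i[1],np.array(i[3])+[220+9,120+12]-p0)
for h in(.008,.074):print("expect",h,proj(d,[.561,-.231,.065+h])[0]-proj(d,[.561,-.231,.065])[0])
```

```text
[ 0.56108651 -0.23208825  0.14305803] [ 0.44728817 -1.40059248 -2.28713609] 0.04214261530423892 31.198516488075256 [-7.91794535e-04 -1.20612338e-04 -9.99999679e-01]
[255 323]
wrist 0.9964940547943115 [0 0]
l1 0.8424256443977356 [ 0 -1]
l2 0.7520183324813843 [  1 -15]
expect 0.008 [ 0.11913891 -2.57763551]
expect 0.074 [  1.13010546 -24.45045001]
```

Wrist tracking shows no slip. The side match may be confused by the repeating ribs, so I'll check column profiles.

Run:
```python
from h import *
_,a,s1=pickle.load(open("l1.pkl","rb"));_,b,s2=pickle.load(open("l2.pkl","rb"));d=pickle.load(open("s0.pkl","rb"))["side"]
g=lambda c:c["pixels"].mean(2)
for z in(0,.008,.032,.082,.09,.12,.188):print(z,proj(d,[.545,-.232,z]).round(0)[0],end=" ")
print()
for cols in((268,273),(277,283)):
    print(cols)
    for r in range(150,224,2):print(r,*[int(g(c)[r:r+2,cols[0]:cols[1]].mean()) for c in(d,a,b)],end=" | ")
    print()
```

```text
0 [269. 225.] 0.008 [269. 222.] 0.032 [269. 215.] 0.082 [270. 199.] 0.09 [270. 196.] 0.12 [270. 186.] 0.188 [271. 163.] 
(268, 273)
150 62 57 57 | 152 57 57 57 | 154 57 57 60 | 156 67 58 59 | 158 165 58 62 | 160 225 56 83 | 162 227 57 98 | 164 220 58 101 | 166 215 59 99 | 168 225 58 85 | 170 218 60 83 | 172 170 61 90 | 174 120 60 91 | 176 105 65 100 | 178 108 63 95 | 180 146 63 91 | 182 203 80 91 | 184 216 98 86 | 186 173 97 90 | 188 136 92 94 | 190 107 84 98 | 192 87 78 99 | 194 78 83 97 | 196 83 80 101 | 198 80 86 142 | 200 84 82 199 | 202 83 82 222 | 204 82 81 223 | 206 84 82 222 | 208 82 86 213 | 210 87 88 156 | 212 91 91 116 | 214 98 93 114 | 216 104 98 121 | 218 112 104 132 | 220 134 108 115 | 222 122 112 111 | 
(277, 283)
150 69 57 56 | 152 60 57 59 | 154 56 58 64 | 156 56 58 65 | 158 64 58 72 | 160 148 57 79 | 162 218 58 67 | 164 227 59 62 | 166 227 59 66 | 168 195 58 84 | 170 95 59 87 | 172 82 60 87 | 174 80 60 85 | 176 78 74 84 | 178 79 78 95 | 180 75 66 95 | 182 105 74 63 | 184 126 75 61 | 186 143 64 69 | 188 158 64 76 | 190 129 72 65 | 192 101 83 66 | 194 87 83 67 | 196 71 84 67 | 198 67 83 90 | 200 67 95 190 | 202 69 103 221 | 204 72 76 222 | 206 99 77 203 | 208 117 93 160 | 210 117 91 146 | 212 113 83 119 | 214 100 84 110 | 216 90 85 117 | 218 110 103 127 | 220 119 114 116 | 222 118 111 112 |
```

In the side view the underside now ends at row ~198.5, against 199 expected for 82 mm, with clear background down to the dock. It is lifted 5 cm and held.

Run:
```python
from station import ctrl
s=ctrl.state();print(abs(s["qvel"]).max(),s["position"]);print(ctrl.finish_job())
```

```text
0.005141437187434226 [ 0.56121833 -0.23214013  0.14324274]
the job is handed in; nothing more can be done
None
```

The job is handed in: I swung the lever to its stop and it sprang back, and the taller cassette is held still by its squeezed catches about 5 cm above its dock rim. The shorter cassette was left alone.

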